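# Put the coasters away under the hood of their tray

## Robot

A 6-joint arm with a two-finger parallel gripper is mounted at the origin on the work surface; the furniture and walls round the work are solid. World frame = base frame: x ahead of the robot, y to its left, z up, the work surface at z = 0. Lengths are in m, angles in rad, forces in N, time in s.
With the tool pointing down it reaches from about 0.3 to 1 m from the base axis. Payload 5.1 kg.
Tool frame: the origin (TCP) lies midway between the tips of the shut fingers; the grasp point (between the pads) lies 19 mm behind it; z points along the fingers, y is the direction in which the jaws open and shut (so a half turn about z gives the same grasp; the last joint's range is limited). The gripper opens to 95 mm and grips with 3 to 60 N. Pads are 20 mm wide; open, the fingers measure 119 mm over their backs; the gripper's body (75 mm by 180 mm) begins 59 mm behind the grasp point.
Start: joints at [-1.397, 0.124, 1.65, -0, 1.367, -0.083], TCP at [0.165, -0.629, 0.215] pointing down, gripper open.
Joint ranges: [-2.61, 2.61], [-1.02, 2.33], [0.03, 2.71], [-1.35, 4.49], [0.32, 2.68], [-2.91, 2.91]. Speed limits (rad/s): [2.57, 2.57, 3.14, 3.14, 3.14, 3.14].

## Interface

Orientations are given as a unit quaternion [x, y, z, w].
In Python, from station import robot, viewer, models gives the robot as it stands.
- The arm moves only by the tool arm_command, never from a script. Its argument "commands" is a list of rows, each an object with "gripper": the opening, from 0 (shut) to 1 (fully open); "delta_pos": the shift along the world's x, y, z in mm, a list of three; "turn": the turn, a rotation vector about the world's x, y, z in degrees, a list of three. A call has 1 to 8 rows; each row is the pose to reach, as a shift and turn from the pose commanded when the call began; what a row does not reach only later rows make up. A row lasts 1/12 s, in which the tool goes at most 41.7 mm and 7.16 degrees, less where a joint would pass 70% of its speed; a pose out of reach is approached as far as the arm can. A call with a gripper value outside its range is refused whole. The fingers move at their own pace and stop on an object; the grip force is fixed at half the most. Time passes only in rows, so rows that repeat a pose let the fingers close. It gives the time, the measured TCP pose, the force and the opening at its end, in the units of the state.
- robot.observe(): the state, without advancing time (a new reading comes with each control period).
- viewer.camera(name): name is "side" or "top"; returns the picture (480x640x3 uint8, red, green, blue); there is no depth.
- viewer.get_calibration(name): a dict with "mtx" (3x3 intrinsics, pixels), "view" (4x4, takes a point from world to camera coordinates). Camera axes: x right, y down, z forward; pixel columns grow to the right and rows downward; lengths in m; the calibration is good to about 2 mm. A picture is of the moment at which its call begins. get_calibration takes no time and is no camera call.
- robot.hand_in(): hands the job in, once; it reports no verdict.
Trained networks look in the newest picture that a camera, given by its name, has taken for a name from the list of things; names that differ only in an ending like _2 or _b are one class to them, and where a whole thing is asked for, a point or a joint stands for the part that bears it (a point fixed in the world has none). Each returns a list of dicts, best first, with "confidence" (0 to 1); they miss things now and then, are a little off and sometimes report something else, mostly with a low value. They report only what shows in the picture. A call takes as long as a camera call. They do not tell look-alikes from the thing itself.
- models.cut_out(query, camera): "pixels" (480x640 bool, what is visible of it) and "at" ([row, column] in pixels, amid what is visible of it).
The state is a dict: "time_s": time; "joint_pos": joint angles; "dq": joint speeds; "joint_efforts": joint torques, N m; "ee_pos": TCP position; "tcp_rot": TCP orientation; "contact_force": force on the tool from outside, world axes, zero at the start; "torque": the same for the moment, N m; "opening": finger opening in m.
Only numpy, scipy, OpenCV 4.12 (cv2) and the standard library are available. Lean on these libraries where they do the work, as an engineer would, in place of code of your own. Each camera call takes 0.05 s, during which the arm holds its last target. There are 200 camera calls.

## Task

Put the pile of three oblong wooden coasters (not the round ones) away in the small wooden tray with the hood. Lift the three together as one pile, tilt it and slide the lower end in under the hood first, then lay the pile down flat on the tray floor between the walls and let go.

Things in the scene. Friction and masses are not known exactly. Their poses are not given: they have to be found in the camera images.
- coaster_mid_centre (a point): Centre of the middle one of three loose oblong brown wooden coasters lying squarely on one another: the centre of the pile, 15 mm above the worktop at the start. The pile is 90 mm long (x), 56 mm wide (y), 30 mm high (z). Grip it across the 56 mm, low enough to hold all three. A pile of three round coasters, 84 mm across, stands nearby and is not wanted; the piles may be either way round.
- coaster_low_centre (a point): Centre of the lowest oblong coaster, 10 mm below the middle one's, same axes. Each coaster is 90 x 56 x 10 mm, about 35 g. The mouth of the tray, between hood and low wall, is only 84 mm long, so the 90 mm pile goes in only tilted: about 20 degrees, with the end towards the hood low.
- coaster_top_centre (a point): Centre of the top oblong coaster, 10 mm above the middle one's, same axes.
- tray_in (a point): Centre of the inner floor of the fixed pale wooden tray, 6 mm above the worktop. Inside 104 (x) by 72 mm (y), walls 6. +x points from the hooded to the low end, roughly towards the robot; z up. Hood over x -52 to -32 mm, its underside 45 and top 51 mm above this point; cheeks below it to x -31. Low wall at x +52, 16 mm high, with stubs back to x +40. The long sides between are open for fingers.
Things that resemble listed ones, but are neither listed nor needed, are in the scene too. What is shaped like the part that bears coaster_low_centre but orange is not meant.

How it is judged:
On the way:
1. all three oblong coasters are lifted together as one pile, each at least 45 mm above the worktop (height (world z) of each of coaster_low_centre, coaster_mid_centre, coaster_top_centre above 0.045 m and distance between coaster_low_centre and coaster_top_centre below 0.035 m), for 0.2 s.
At the end, for the whole second after the job is handed in: All three oblong coasters lie at rest in the tray as one pile: each centre within 13 mm of the tray's middle along its length and 14 mm across it, no higher than 30 mm above the inner floor (the top one lies at 25), flat within 10 degrees and in line with the tray within 14 degrees (x of coaster_low_centre in the frame of tray_in between -0.013 and 0.013 m and y of coaster_low_centre in the frame of tray_in between -0.014 and 0.014 m and z of each of coaster_low_centre, coaster_mid_centre, coaster_top_centre in the frame of tray_in below 0.03 m and angle between each of coaster_low_centre, coaster_mid_centre, coaster_top_centre's own z axis and vertical below 0.18 rad and angle between the x axis of each of coaster_low_centre, coaster_mid_centre, coaster_top_centre and the x axis of tray_in, either way round below 0.25 rad and linear speed of each of coaster_low, coaster_mid, coaster_top below 0.02 m/s and x of coaster_mid_centre in the frame of tray_in between -0.013 and 0.013 m and y of coaster_mid_centre in the frame of tray_in between -0.014 and 0.014 m and x of coaster_top_centre in the frame of tray_in between -0.013 and 0.013 m and y of coaster_top_centre in the frame of tray_in between -0.014 and 0.014 m); the robot touches nothing.
It also fails if it takes over 38 s, if anything falls off the work surface, if the arm or the gripper's body presses on something with over 40 N, if the wrist force passes 120 N, or if a joint passes its speed limit or range.

## Working session

There is one attempt and no reset: what is moved stays moved. The work goes in short steps, Python scripts to look and compute and a tool call to move; the robot and the scene stay as the last step left them, time stands still between calls to the robot, and variables do not carry over. Pictures are saved under pics/ and viewed, about 8 in all and at most 12, crops included, and the job is handed in when it is done.

Besides the shell and the picture viewer there is one more tool, called after ">>>" as name(argument=value, ...) on one line, values as JSON. arm_command: Moves the arm, as the interface text tells. Its arguments: {"type":"object","properties":{"commands":{"type":"array"}},"required":["commands"]}

```bash
mkdir -p pics; python3 - <<'E'
from station import robot, viewer, models
import cv2,numpy as np
for c in ["top","side"]:
    im=viewer.camera(c); cv2.imwrite(f"pics/{c}0.png",im[:,:,::-1])
    k=viewer.get_calibration(c); print(c,np.round(k["mtx"],1).tolist(),np.round(k["view"],3).tolist())
    for q in ["coaster_mid_centre","coaster_low_centre","coaster_top_centre","tray_in"]:
        for d in models.cut_out(q,c): print(q,round(d["confidence"],2),d["at"],d["pixels"].sum())
s=robot.observe(); print(s["time_s"],s["ee_pos"],s["tcp_rot"],s["opening"])
E
```

```text
top [[436.5, 0.0, 316.0], [0.0, 436.5, 235.3], [0.0, 0.0, 1.0]] [[0.009, -1.0, 0.019, -0.036], [-0.996, -0.011, -0.091, 0.36], [0.091, -0.018, -0.996, 0.887], [0.0, 0.0, 0.0, 1.0]]
coaster_low_centre 0.93 [287.9, 176.2] 1248
coaster_low_centre 0.76 [265.5, 442.1] 1233
coaster_low_centre 0.55 [192.5, 279.4] 1144
coaster_top_centre 0.96 [203.1, 336.6] 1209
tray_in 0.83 [192.4, 192.4] 1935
side [[567.4, 0.0, 324.1], [0.0, 567.4, 234.6], [0.0, 0.0, 1.0]] [[0.872, -0.489, -0.02, -0.311], [-0.256, -0.421, -0.87, 0.118], [0.417, 0.764, -0.492, 0.908], [0.0, 0.0, 0.0, 1.0]]
coaster_mid_centre 0.5 [262.1, 376.8] 222
coaster_low_centre 0.66 [265.2, 371.3] 240
coaster_low_centre 0.62 [222.9, 358.6] 716
coaster_low_centre 0.62 [354.8, 394.5] 1792
coaster_low_centre 0.59 [210.5, 222.4] 593
coaster_top_centre 0.68 [249.6, 381.3] 986
tray_in 0.69 [189.6, 311.6] 1438
0.5 [ 0.16506028 -0.62865384  0.21461487] [ 9.91766477e-01  1.28059575e-01  1.99626726e-06 -3.48482107e-05] 0.09545031012481249
```

View pics/top0.png

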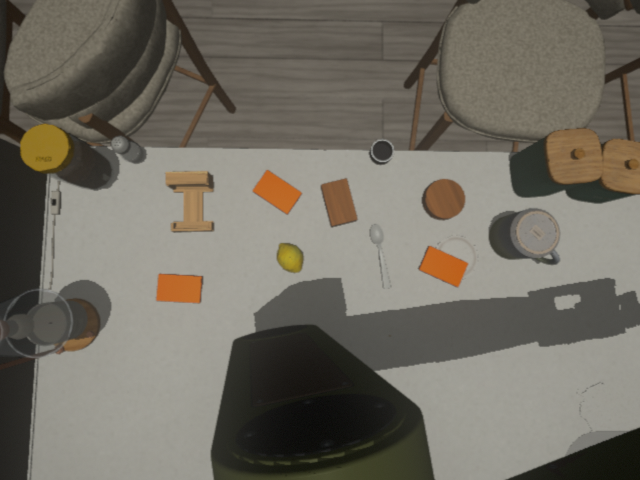

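View pics/side0.png

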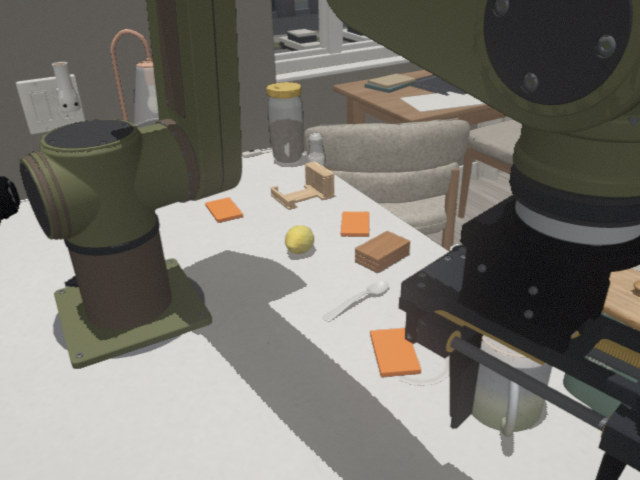

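Top view candidates (row, col): brown oblong pile (203,337), the one wanted. Not wanted: the round brown pile (199,444) and orange blocks at (192,278), (288,179) and (265,443). The tray is at (200,190), with its hood at the far end (row 180). I'll check the pile and tray in close crops.

```bash
cat > h.py <<'E'
import numpy as np,cv2
from station import robot, viewer, models
def unproj(cam,uv,z):
    k=viewer.get_calibration(cam);K=np.array(k["mtx"]);V=np.array(k["view"]);R=V[:3,:3];t=V[:3,3]
    c=-R.T@t; uv=np.atleast_2d(uv).astype(float)
    d=(R.T@np.linalg.inv(K)@np.c_[uv,np.ones(len(uv))].T).T
    return c+d*((z-c[2])/d[:,2])[:,None]
def proj(cam,P):
    k=viewer.get_calibration(cam);K=np.array(k["mtx"]);V=np.array(k["view"])
    p=(V[:3,:3]@np.atleast_2d(P).T).T+V[:3,3]; p=p@K.T; return p[:,:2]/p[:,2:]
E
python3 - <<'E'
from h import *
im=cv2.imread("pics/top0.png")
a=cv2.resize(im[165:240,315:365],None,fx=8,fy=8,interpolation=cv2.INTER_CUBIC)
b=cv2.resize(im[165:240,160:210+5],None,fx=7,fy=8,interpolation=cv2.INTER_CUBIC)
cv2.imwrite("pics/crop.png",np.hstack([a,b]))
models_=None
viewer.camera("top")
m=models.cut_out("coaster_top_centre","top")[0]["pixels"].astype(np.uint8)
r=cv2.minAreaRect(cv2.findNonZero(m)); print(r)
bx=cv2.boxPoints(r); print(bx); P=unproj("top",bx,.03); print(P.round(4)); print(np.linalg.norm(P-np.roll(P,1,0),axis=1))
E
```

```text
((338.42877197265625, 201.7292938232422), (43.56924819946289, 27.23077964782715), 75.25643920898438)
[[319.71765 184.12697]
 [346.05182 177.19691]
 [357.1399  219.33162]
 [330.80573 226.26167]]
[[ 0.4652 -0.0393  0.03  ]
 [ 0.4804 -0.0936  0.03  ]
 [ 0.3928 -0.1166  0.03  ]
 [ 0.3779 -0.0627  0.03  ]]
[0.09030102 0.05648044 0.0905458  0.05600522]
```

View pics/crop.png

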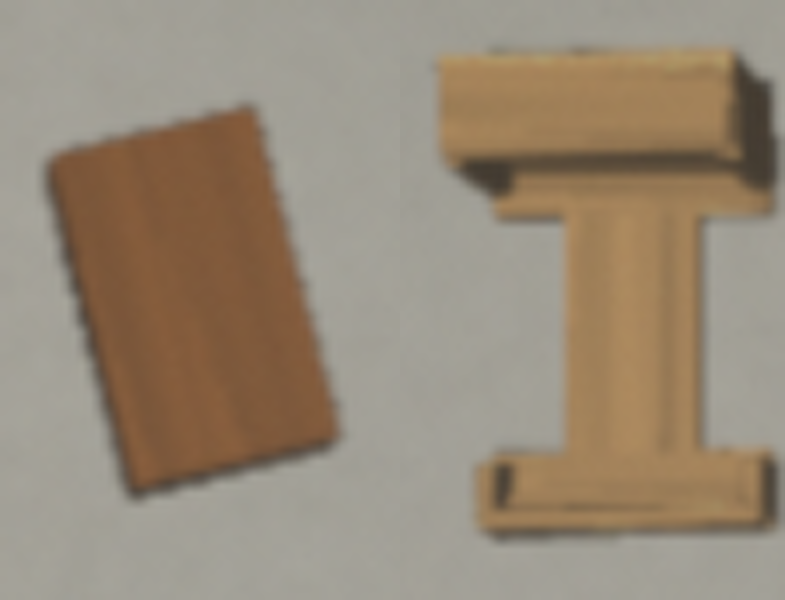

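The crop shows a clean brown oblong pile, 90.4 x 56.2 mm when measured at z=30, which matches the sizes given. The tray's hood is at the top (far from the robot) and its low wall at the bottom. Next I'll compute the tray pose from its hood and low-wall corners.

```bash
python3 - <<'E'
from h import *
from scipy.optimize import least_squares
# crop px -> image px (cubic resize half-pixel offset)
f=lambda a:np.array([[160+(x-400+.5)/7-.5,165+(y+.5)/8-.5] for x,y in a])
uv=f([(437,57),(735,50),(741,158),(441,155),(478,528),(771,525),(478,463),(771,453)])
L=np.array([[-58,42,51],[-58,-42,51],[-32,-42,51],[-32,42,51],[58,42,16],[58,-42,16],[40,42,16],[40,-42,16]])/1e3
def W(p):
    c,s=np.cos(p[2]),np.sin(p[2]); R=np.array([[c,-s,0],[s,c,0],[0,0,1]])
    return L@R.T+[p[0],p[1],.006]
for z,i in((.057,slice(0,4)),(.022,slice(4,8))): print(unproj("top",uv[i],z).round(4).tolist())
r=least_squares(lambda p:(proj("top",W(p))-uv).ravel(),[.45,.2,3.1],loss="soft_l1"); print(r.x,np.degrees(r.x[2]),(proj("top",W(r.x))-uv).round(1).tolist())
# side check
im=cv2.imread("pics/side0.png")
F=np.array([[-52,36,0],[-52,-36,0],[52,-36,0],[52,36,0]])/1e3
for P in proj("side",W(r.x)): cv2.circle(im,tuple(int(v*8) for v in P),6,(255,0,255),-1,shift=3) if 0 else cv2.circle(im,tuple(int(round(v)) for v in P),1,(255,0,255),-1)
c,s=np.cos(np.radians(14.7)),np.sin(np.radians(14.7))
for a in(45,-45):
  for b in(28,-28):
    p=proj("side",[.429+(a*c-b*s)/1e3,-.078+(a*s+b*c)/1e3,.03])[0]; cv2.circle(im,tuple(int(round(v)) for v in p),1,(255,0,255),-1)
cv2.imwrite("pics/sidecrop.png",cv2.resize(im[155:280,260:420],None,fx=5,fy=4.8,interpolation=cv2.INTER_CUBIC))
E
```

```text
[[0.4806, 0.2702, 0.057], [0.4835, 0.1859, 0.057], [0.4562, 0.1833, 0.057], [0.4559, 0.2681, 0.057]]
[[0.3664, 0.265, 0.022], [0.3681, 0.1797, 0.022], [0.3831, 0.2657, 0.022], [0.3867, 0.1803, 0.022]]
[0.42533174 0.16300466 3.13836635] 179.8151466044859 [[75.3, -0.3], [-9.5, -0.1], [-10.9, -0.8], [74.3, 0.3], [70.4, 0.4], [-12.5, 0.2], [70.7, -0.2], [-12.2, 0.4]]
```

View pics/sidecrop.png

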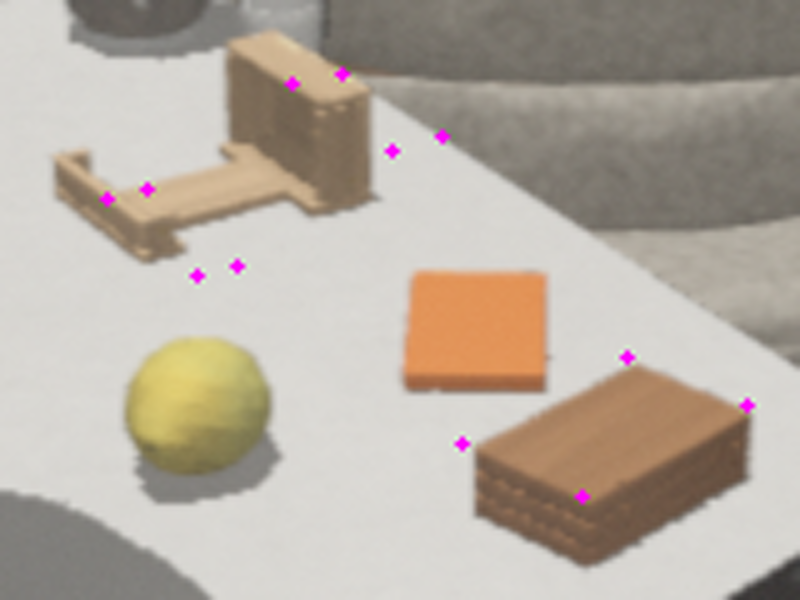

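```bash
cat > fit.py <<'E'
from h import *
from scipy.optimize import least_squares
f=lambda a:np.array([[160+(x-400+.5)/7-.5,165+(y+.5)/8-.5] for x,y in a])
g=lambda a:np.array([[260+(x+.5)/5-.5,155+(y+.5)/4.8-.5] for x,y in a])
def W(p,L):
    c,s=np.cos(p[2]),np.sin(p[2]); R=np.array([[c,-s,0],[s,c,0],[0,0,1]])
    return (np.array(L)/1e3)@R.T+[p[0],p[1],0]
def fit(name,obs,p0):
    for sel in obs+[None]:
        o=[x for x in obs if sel is None or x is sel]
        fn=lambda p:np.concatenate([(proj(c,W(p,L))-uv).ravel() for c,uv,L in o])
        r=least_squares(fn,p0,loss="soft_l1"); print(name,sel[0] if sel else "both",r.x[:2].round(4),np.degrees(r.x[2]).round(1),"rms px",np.sqrt((fn(r.x)**2).mean()).round(2))
E
python3 - <<'E'
from fit import *
tu=f([(437,57),(735,50),(741,158),(441,155),(478,528),(771,525),(478,463),(771,453)])
TL=[[-58,-42,57],[-58,42,57],[-32,42,57],[-32,-42,57],[58,-42,22],[58,42,22],[40,-42,22],[40,42,22]]
su=g([(228,42),(272,31),(368,90),(322,104),(55,156),(150,225)])
SL=[[-32,-42,57],[-58,-42,57],[-58,42,57],[-32,42,57],[58,-42,22],[58,42,22]]
fit("tray",[("top",tu,TL),("side",su,SL)],[.42,.22,3.14])
pu=np.array([[319.7,184.1],[346.05,177.2],[357.1,219.3],[330.8,226.3]])
PL=[[45,28,30],[45,-28,30],[-45,-28,30],[-45,28,30]]
sp=g([(476,452),(637,365),(748,415),(588,505)])
fit("pile",[("top",pu,PL),("side",sp,PL)],[.43,-.08,.25])
E
```

```text
tray top [0.4246 0.2249] 182.2 rms px 0.43
tray side [0.426  0.2207] 183.2 rms px 0.67
tray both [0.4252 0.2242] 182.2 rms px 0.8
pile top [ 0.4291 -0.078 ] 15.1 rms px 0.14
pile side [ 0.4278 -0.0832] 81.5 rms px 6.45
pile both [ 0.4293 -0.0777] 19.5 rms px 15.22
```

>>> arm_command(commands=[{"gripper": 1, "delta_pos": [18, 37, 20], "turn": [0, 0, 0]}, {"gripper": 1, "delta_pos": [144, 300, 30], "turn": [0, 0, 0]}, {"gripper": 1, "delta_pos": [144, 300, 30], "turn": [0, 0, 0]}, {"gripper": 1, "delta_pos": [144, 300, 30], "turn": [0, 0, 0]}, {"gripper": 1, "delta_pos": [144, 300, 30], "turn": [0, 0, 0]}, {"gripper": 1, "delta_pos": [144, 300, 30], "turn": [0, 0, 0]}, {"gripper": 1, "delta_pos": [144, 300, 30], "turn": [0, 0, 0]}, {"gripper": 1, "delta_pos": [144, 300, 30], "turn": [0, 0, 0]}])

```text
time_s: 1.27
ee_pos: [0.3077, -0.3303, 0.2448]
tcp_rot: [0.992, 0.128, 0.0, 0.0]
contact_force: [1.3, 0.1, -0.3]
opening: 0.0953
```

>>> arm_command(commands=[{"gripper": 1, "delta_pos": [121, 250, -125], "turn": [0, 0, 0]}, {"gripper": 1, "delta_pos": [121, 250, -125], "turn": [0, 0, 0]}, {"gripper": 1, "delta_pos": [121, 250, -125], "turn": [0, 0, 0]}, {"gripper": 1, "delta_pos": [121, 250, -125], "turn": [0, 0, 0]}, {"gripper": 1, "delta_pos": [121, 250, -125], "turn": [0, 0, 0]}, {"gripper": 1, "delta_pos": [121, 250, -125], "turn": [0, 0, 0]}, {"gripper": 1, "delta_pos": [121, 250, -125], "turn": [0, 0, 0]}, {"gripper": 1, "delta_pos": [121, 250, -125], "turn": [0, 0, 0]}])

```text
time_s: 1.93
ee_pos: [0.4279, -0.078, 0.117]
tcp_rot: [0.992, 0.13, -0.001, -0.001]
contact_force: [0.1, -0.5, 0.9]
opening: 0.0951
```

```bash
python3 - <<'E'
from h import *
s=robot.observe(); print(s["ee_pos"],s["time_s"])
im=viewer.camera("side")[:,:,::-1].copy()
p=proj("side",s["ee_pos"])[0]; print(p)
cv2.circle(im,tuple(int(round(v)) for v in p),1,(255,0,255),-1)
cv2.imwrite("pics/side1.png",cv2.resize(im[130:310,270:510],None,fx=3.3,fy=3.3,interpolation=cv2.INTER_CUBIC))
E
```

```text
[ 0.42794451 -0.07797545  0.11699371] 1.9333
[381.60054485 199.35060017]
```

View pics/side1.png

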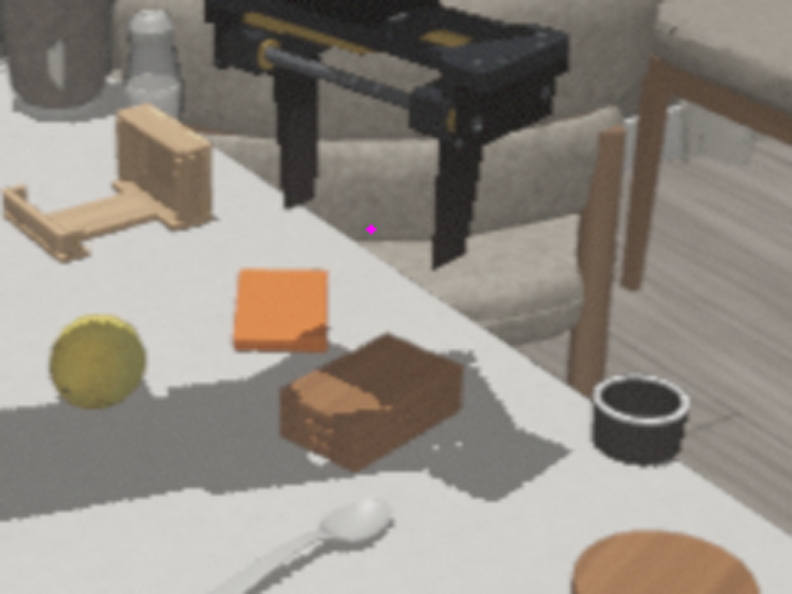

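>>> arm_command(commands=[{"gripper": 1, "delta_pos": [-1, 0, -38], "turn": [0, 0, 0]}, {"gripper": 1, "delta_pos": [-1, 0, -72], "turn": [0, 0, 0]}, {"gripper": 1, "delta_pos": [-1, 0, -97], "turn": [0, 0, 0]}, {"gripper": 1, "delta_pos": [-1, 0, -110], "turn": [0, 0, 0]}, {"gripper": 1, "delta_pos": [-1, 0, -115], "turn": [0, 0, 0]}, {"gripper": 1, "delta_pos": [-1, 0, -115], "turn": [0, 0, 0]}, {"gripper": 1, "delta_pos": [-1, 0, -115], "turn": [0, 0, 0]}])

```text
time_s: 2.57
ee_pos: [0.4282, -0.0828, 0.0056]
tcp_rot: [0.992, 0.128, 0.001, 0.0]
contact_force: [0.4, -0.5, 1.1]
opening: 0.095
```

>>> arm_command(commands=[{"gripper": 1, "delta_pos": [0, 0, 0], "turn": [0, 0, 0]}, {"gripper": 1, "delta_pos": [0, 0, 0], "turn": [0, 0, 0]}, {"gripper": 1, "delta_pos": [0, 0, 0], "turn": [0, 0, 0]}])

```text
time_s: 2.82
ee_pos: [0.4284, -0.0826, 0.0058]
tcp_rot: [0.992, 0.128, 0.001, 0.001]
contact_force: [-0.0, 0.2, -0.3]
opening: 0.0954
```

>>> arm_command(commands=[{"gripper": 1, "delta_pos": [1, 3, -1], "turn": [0, 0, 0]}, {"gripper": 1, "delta_pos": [1, 3, -1], "turn": [0, 0, 0]}, {"gripper": 0.5, "delta_pos": [1, 3, -1], "turn": [0, 0, 0]}, {"gripper": 0.5, "delta_pos": [1, 3, -1], "turn": [0, 0, 0]}, {"gripper": 0.4, "delta_pos": [1, 3, -1], "turn": [0, 0, 0]}, {"gripper": 0.4, "delta_pos": [1, 3, -1], "turn": [0, 0, 0]}, {"gripper": 0.4, "delta_pos": [1, 3, -1], "turn": [0, 0, 0]}, {"gripper": 0.4, "delta_pos": [1, 3, -1], "turn": [0, 0, 0]}])

```text
time_s: 3.48
ee_pos: [0.4284, -0.0792, 0.0035]
tcp_rot: [0.992, 0.128, -0.0, -0.0]
contact_force: [0.1, -0.7, -0.0]
opening: 0.0605
```

>>> arm_command(commands=[{"gripper": 0, "delta_pos": [0, 0, 0], "turn": [0, 0, 0]}, {"gripper": 0, "delta_pos": [0, 0, 0], "turn": [0, 0, 0]}, {"gripper": 0, "delta_pos": [0, 0, 0], "turn": [0, 0, 0]}, {"gripper": 0, "delta_pos": [0, 0, 0], "turn": [0, 0, 0]}, {"gripper": 0, "delta_pos": [0, 0, 0], "turn": [0, 0, 0]}, {"gripper": 0, "delta_pos": [0, 0, 0], "turn": [0, 0, 0]}])

```text
time_s: 3.98
ee_pos: [0.4284, -0.0792, 0.0035]
tcp_rot: [0.992, 0.128, 0.0, 0.0]
contact_force: [-0.6, -0.7, 0.0]
opening: 0.056
```

Gripped at 56.0 mm opening. Lifting now.

>>> arm_command(commands=[{"gripper": 0, "delta_pos": [0, 0, 12], "turn": [0, 0, 0]}, {"gripper": 0, "delta_pos": [0, 0, 35], "turn": [0, 0, 0]}, {"gripper": 0, "delta_pos": [0, 0, 65], "turn": [0, 0, 0]}, {"gripper": 0, "delta_pos": [0, 0, 95], "turn": [0, 0, 0]}, {"gripper": 0, "delta_pos": [0, 0, 115], "turn": [0, 0, 0]}, {"gripper": 0, "delta_pos": [0, 0, 120], "turn": [0, 0, 0]}, {"gripper": 0, "delta_pos": [0, 0, 120], "turn": [0, 0, 0]}, {"gripper": 0, "delta_pos": [0, 0, 120], "turn": [0, 0, 0]}])

```text
time_s: 4.65
ee_pos: [0.4276, -0.0789, 0.1223]
tcp_rot: [0.992, 0.128, -0.001, -0.0]
contact_force: [-0.4, 0.7, -2.2]
opening: 0.0559
```

```bash
python3 - <<'E'
from h import *
s=robot.observe(); print(s["ee_pos"],s["time_s"],s["opening"])
im=viewer.camera("side")[:,:,::-1].copy()
cv2.imwrite("pics/side2.png",cv2.resize(im[90:290,270:510],None,fx=3,fy=3,interpolation=cv2.INTER_CUBIC))
E
```

```text
[ 0.42764097 -0.0789271   0.12225404] 4.65 0.05593116499113149
```

View pics/side2.png

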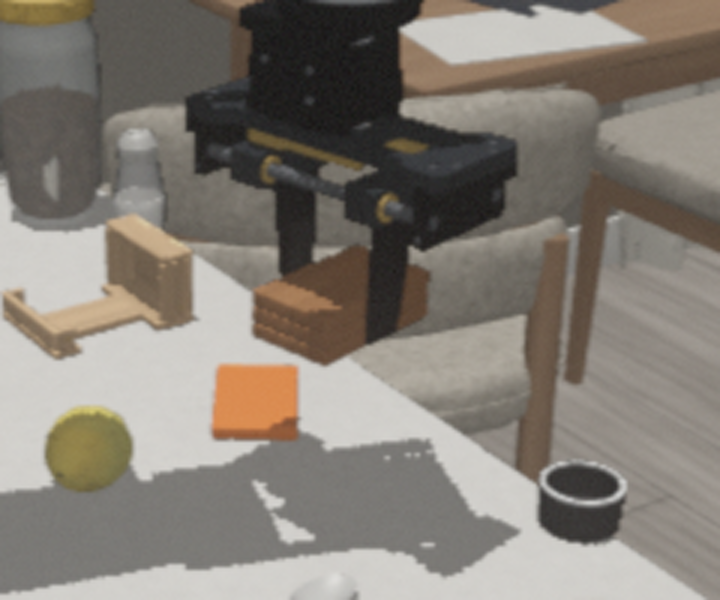

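The pile is in the grip with all three coasters aligned, clear of the table at crop position (340,305). Carrying it over to the tray while tilting.

>>> arm_command(commands=[{"gripper": 0, "delta_pos": [-2, 20, 10], "turn": [-0.4, 2.5, -1.5]}, {"gripper": 0, "delta_pos": [-5, 60, 10], "turn": [-0.7, 5, -3.1]}, {"gripper": 0, "delta_pos": [-8, 100, 10], "turn": [-1.1, 7.4, -4.6]}, {"gripper": 0, "delta_pos": [-11, 140, 10], "turn": [-1.5, 9.9, -6.2]}, {"gripper": 0, "delta_pos": [-15, 180, 10], "turn": [-1.9, 12.5, -7.8]}, {"gripper": 0, "delta_pos": [-18, 220, 10], "turn": [-2.2, 15, -9.4]}, {"gripper": 0, "delta_pos": [-21, 260, 10], "turn": [-2.6, 17.5, -11]}, {"gripper": 0, "delta_pos": [-24, 285, 10], "turn": [-2.9, 19.8, -12.4]}])

```text
time_s: 5.37
ee_pos: [0.4026, 0.2087, 0.1312]
tcp_rot: [0.984, 0.019, -0.176, 0.003]
contact_force: [0.3, -0.2, -0.9]
opening: 0.0557
```

>>> arm_command(commands=[{"gripper": 0, "delta_pos": [0, 17, -15], "turn": [0, 0, 0]}, {"gripper": 0, "delta_pos": [0, 17, -15], "turn": [0, 0, 0]}, {"gripper": 0, "delta_pos": [0, 17, -15], "turn": [0, 0, 0]}, {"gripper": 0, "delta_pos": [0, 17, -15], "turn": [0, 0, 0]}, {"gripper": 0, "delta_pos": [0, 17, -15], "turn": [0, 0, 0]}])

```text
time_s: 5.78
ee_pos: [0.4043, 0.2219, 0.1183]
tcp_rot: [0.985, 0.018, -0.174, 0.003]
contact_force: [-0.2, 0.2, -0.4]
opening: 0.0559
```

```bash
cat > st.py <<'E'
from h import *
from scipy.spatial.transform import Rotation as Ro
def state(T=(.4252,.2235),yaw=182.2,off=.0115):
    s=robot.observe(); R=Ro.from_quat(s["tcp_rot"]).as_matrix(); n=-R[:,2]
    c=np.array(s["ee_pos"])+off*n; a=np.radians(yaw); d=c-[*T,.006]
    t=np.array([np.cos(a)*d[0]+np.sin(a)*d[1],-np.sin(a)*d[0]+np.cos(a)*d[1],d[2]])
    h=-np.array([np.cos(a),np.sin(a),0]); l=np.array([-h[1],h[0],0])
    print("pile in tray mm",(t*1e3).round(1),"n along hood/lat deg",np.degrees(np.arcsin([n@h,n@l])).round(1),"yaw",np.degrees(np.arctan2(R[1,0],R[0,0])).round(1),"t",s["time_s"],"open",s["opening"],"F",np.round(s["contact_force"],1))
    return c,R
E
python3 - <<'E'
from st import *
c,R=state()
for cam in("top","side"):
    im=viewer.camera(cam)[:,:,::-1].copy(); cv2.imwrite(f"pics/{cam}3.png",im)
a=cv2.imread("pics/top3.png")[130:280,120:290]; b=cv2.imread("pics/side3.png")[90:240,230:400]
cv2.imwrite("pics/both3.png",cv2.resize(np.hstack([a,b]),(800,353),interpolation=cv2.INTER_CUBIC))
E
```

```text
pile in tray mm [ 17.    0.8 123.1] n along hood/lat deg [20. -0.] yaw 2.1 t 5.7833 open 0.05587713967259933 F [-0.2  0.2 -0.4]
```

View pics/both3.png

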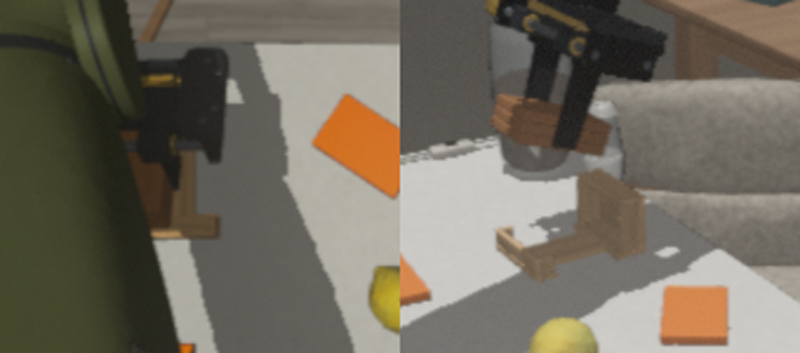

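>>> arm_command(commands=[{"gripper": 0, "delta_pos": [-5, 1, -20], "turn": [0, 0, 0]}, {"gripper": 0, "delta_pos": [-5, 1, -40], "turn": [0, 0, 0]}, {"gripper": 0, "delta_pos": [-5, 1, -58], "turn": [0, 0, 0]}, {"gripper": 0, "delta_pos": [-5, 1, -70], "turn": [0, 0, 0]}, {"gripper": 0, "delta_pos": [-5, 1, -74], "turn": [0, 0, 0]}, {"gripper": 0, "delta_pos": [-5, 1, -74], "turn": [0, 0, 0]}, {"gripper": 0, "delta_pos": [-5, 1, -74], "turn": [0, 0, 0]}])

```text
time_s: 6.47
ee_pos: [0.4, 0.2238, 0.0452]
tcp_rot: [0.985, 0.019, -0.173, 0.003]
contact_force: [0.5, -0.2, -0.3]
opening: 0.0559
```

```bash
python3 - <<'E'
from st import *
c,R=state()
im=viewer.camera("side")[:,:,::-1].copy(); cv2.imwrite("pics/side4.png",im)
k=6; im=cv2.resize(im[120:220,265:375],None,fx=k,fy=k,interpolation=cv2.INTER_CUBIC)
for a in(-45,45):
  for b in(-28,28):
    for h in(-15,15):
      p=proj("side",c+(R@np.array([a,b,h]))/1e3)[0]; q=((p-[265,120])*k).round().astype(int); cv2.circle(im,tuple(int(v) for v in q),3,(255,0,255),-1)
cv2.imwrite("pics/s4.png",im)
E
```

```text
pile in tray mm [21.2 -1.3 50. ] n along hood/lat deg [19.9 -0.1] yaw 2.2 t 6.4667 open 0.0558857674571497 F [ 0.5 -0.2 -0.3]
```

View pics/s4.png

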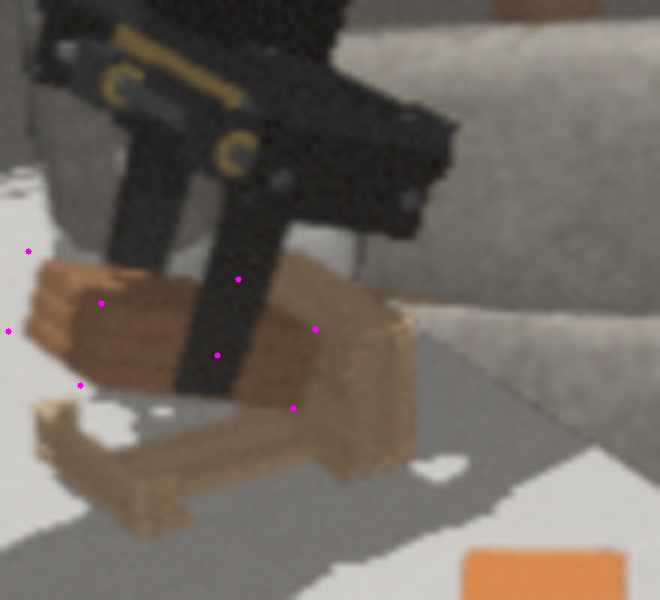

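>>> arm_command(commands=[{"gripper": 0, "delta_pos": [0, 0, -8], "turn": [0, 0, 0]}, {"gripper": 0, "delta_pos": [0, 0, -16], "turn": [0, 0, 0]}, {"gripper": 0, "delta_pos": [0, 0, -16], "turn": [0, 0, 0]}, {"gripper": 0, "delta_pos": [7, 0, -16], "turn": [0, 0, 0]}, {"gripper": 0, "delta_pos": [14, 0, -16], "turn": [0, 0, 0]}, {"gripper": 0, "delta_pos": [19, 1, -16], "turn": [0, 0, 0]}, {"gripper": 0, "delta_pos": [22, 1, -16], "turn": [0, 0, 0]}, {"gripper": 0, "delta_pos": [22, 1, -16], "turn": [0, 0, 0]}])

```text
time_s: 7.18
ee_pos: [0.4227, 0.225, 0.0289]
tcp_rot: [0.985, 0.019, -0.173, 0.003]
contact_force: [0.1, 0.7, -0.2]
opening: 0.0559
```

```bash
python3 - <<'E'
from st import *
c,R=state()
im=viewer.camera("side")[:,:,::-1].copy()
cv2.imwrite("pics/s5.png",cv2.resize(im[120:220,265:375],None,fx=6,fy=6,interpolation=cv2.INTER_CUBIC))
E
```

```text
pile in tray mm [-1.5 -1.6 33.7] n along hood/lat deg [19.9 -0.1] yaw 2.2 t 7.1833 open 0.05592767295931809 F [ 0.1  0.7 -0.2]
```

View pics/s5.png

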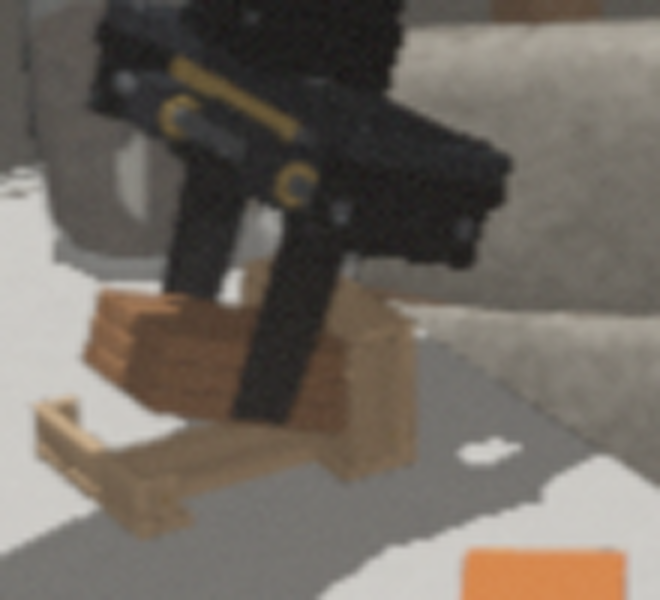

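>>> arm_command(commands=[{"gripper": 0, "delta_pos": [1, 0, -4], "turn": [0.2, -5, 0]}, {"gripper": 0, "delta_pos": [2, 0, -7.5], "turn": [0.4, -10, 0]}, {"gripper": 0, "delta_pos": [2, 0, -11.5], "turn": [0.6, -15, 0]}, {"gripper": 0, "delta_pos": [3, 0, -15.5], "turn": [0.8, -20, 0]}, {"gripper": 0, "delta_pos": [3, 0, -15.5], "turn": [0.8, -20, 0]}, {"gripper": 0, "delta_pos": [3, 0, -15.5], "turn": [0.8, -20, 0]}])

```text
time_s: 7.73
ee_pos: [0.423, 0.2247, 0.0128]
tcp_rot: [1.0, 0.02, -0.001, -0.001]
contact_force: [-0.3, 0.4, -0.8]
opening: 0.0563
```

```bash
python3 -c "
from st import *
state()"
```

```text
pile in tray mm [ 2.1 -1.3 18.3] n along hood/lat deg [ 0.1 -0.1] yaw 2.2 t 7.7333 open 0.056280162248432915 F [-0.3  0.4 -0.8]
```

>>> arm_command(commands=[{"gripper": 0, "delta_pos": [1, 0, -1.5], "turn": [0, 0, 0]}, {"gripper": 0, "delta_pos": [1, 0, -3], "turn": [0, 0, 0]}, {"gripper": 0, "delta_pos": [1, 0, -3], "turn": [0, 0, 0]}, {"gripper": 0, "delta_pos": [1, 0, -3], "turn": [0, 0, 0]}])

```text
time_s: 8.07
ee_pos: [0.4261, 0.2248, 0.01]
tcp_rot: [1.0, 0.019, 0.0, -0.001]
contact_force: [1.3, -0.6, -1.3]
opening: 0.0557
```

```bash
python3 - <<'E'
from st import *
c,R=state()
im=viewer.camera("side")[:,:,::-1].copy()
cv2.imwrite("pics/s6.png",cv2.resize(im[120:220,265:375],None,fx=6,fy=6,interpolation=cv2.INTER_CUBIC))
E
```

```text
pile in tray mm [-0.9 -1.3 15.5] n along hood/lat deg [-0.  -0.1] yaw 2.2 t 8.0667 open 0.055709083006933495 F [ 1.3 -0.6 -1.3]
```

View pics/s6.png

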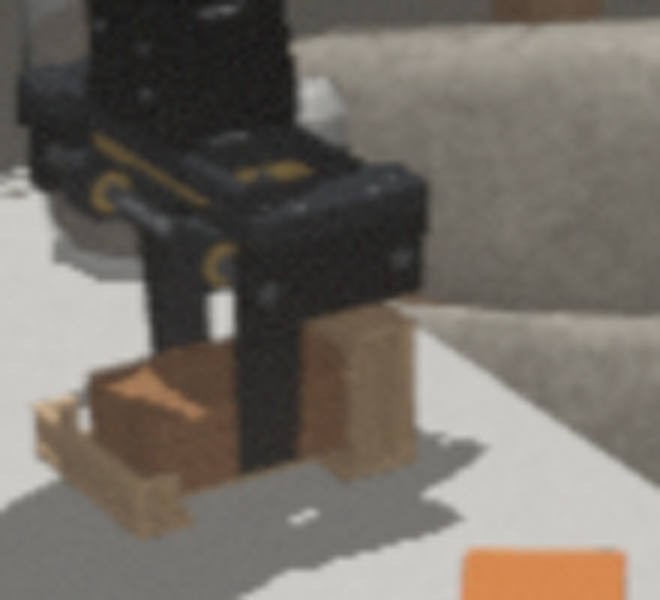

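The pile is flat inside the tray, about 0.5 mm above the floor. Releasing and retreating straight up.

>>> arm_command(commands=[{"gripper": 0.62, "delta_pos": [0, 0, -0.5], "turn": [0, 0, 0]}, {"gripper": 0.7, "delta_pos": [0, 0, -0.5], "turn": [0, 0, 0]}, {"gripper": 0.85, "delta_pos": [0, 0, 0], "turn": [0, 0, 0]}, {"gripper": 0.85, "delta_pos": [0, 0, 0], "turn": [0, 0, 0]}, {"gripper": 0.85, "delta_pos": [0, 0, 0], "turn": [0, 0, 0]}, {"gripper": 0.85, "delta_pos": [0, 0, 0], "turn": [0, 0, 0]}])

```text
time_s: 8.62
ee_pos: [0.4255, 0.2249, 0.0101]
tcp_rot: [1.0, 0.019, 0.0, -0.001]
contact_force: [-0.6, 0.2, -0.2]
opening: 0.0802
```

>>> arm_command(commands=[{"gripper": 0.85, "delta_pos": [0, 0, 15], "turn": [0, 0, 0]}, {"gripper": 0.85, "delta_pos": [0, 0, 45], "turn": [0, 0, 0]}, {"gripper": 0.85, "delta_pos": [0, 0, 85], "turn": [0, 0, 0]}, {"gripper": 0.85, "delta_pos": [0, 0, 125], "turn": [0, 0, 0]}, {"gripper": 0.85, "delta_pos": [0, -40, 150], "turn": [0, 0, 0]}, {"gripper": 0.85, "delta_pos": [0, -80, 150], "turn": [0, 0, 0]}, {"gripper": 0.85, "delta_pos": [0, -120, 150], "turn": [0, 0, 0]}, {"gripper": 0.85, "delta_pos": [0, -160, 150], "turn": [0, 0, 0]}])

```text
time_s: 9.28
ee_pos: [0.4256, 0.0636, 0.1613]
tcp_rot: [1.0, 0.02, 0.002, -0.001]
contact_force: [0.4, -0.3, -0.2]
opening: 0.0805
```

```bash
python3 - <<'E'
from h import *
s=robot.observe(); print(s["ee_pos"],s["time_s"],s["opening"],s["contact_force"])
a=viewer.camera("top")[150:250,145:235,::-1]; b=viewer.camera("side")[120:220,275:365,::-1]
cv2.imwrite("pics/end.png",cv2.resize(np.hstack([a,b]),(792,440),interpolation=cv2.INTER_CUBIC))
E
```

```text
[0.42557734 0.06358292 0.16133114] 9.2833 0.08050327551213826 [ 0.43316632 -0.27035875 -0.18350663]
```

View pics/end.png

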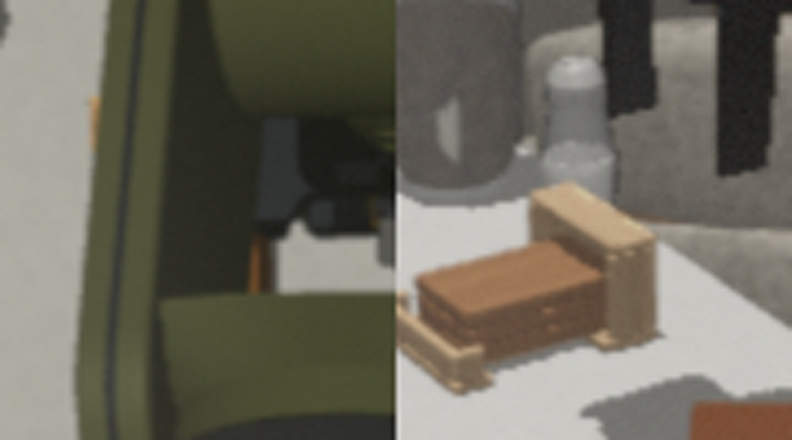

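The side view shows all three coasters squarely stacked and flat between the hood and the low wall, with the gripper clear.

```bash
python3 -c "
from station import robot
print(robot.hand_in())"
```

```text
the job is handed in; nothing more can be done
None
```

The three oblong coasters are in the hooded tray, and the job is handed in at about 9.4 s of the 38 s allowed. I gripped them as one pile (56 mm opening) and lifted it 119 mm. I then tilted it 20° with the hood end low, slid it in under the hood, laid it flat and let go.

**Last checks:**
- **Position:** just before release, the pile was at about x −0.9 mm and y −1.3 mm in the tray frame. It was flat and in line with the tray within about 0.2°, roughly 0.5 mm above the floor.
- **After release:** the side view shows the pile flat, square and under the hood, with the gripper well clear.
- **Forces:** no reading after a move was above about 2.2 N.

**Disagreements:** the two cameras differed by about 4–5 mm in y. I settled this by comparing the finger tips in the picture with the measured tool position. The arm hid the tray in the last top view, so only the side view confirms the final position.

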